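# Load sensor heads into a calibration chamber and lock it

## Robot

A 7-joint arm with a two-finger parallel gripper is mounted at the origin on the work surface. World frame = base frame: x ahead of the robot, y to its left, z up, the work surface at z = 0. Lengths are in m, angles in rad, forces in N, time in s.
With the tool pointing down it reaches from about 0.425 to 0.95 m from the base axis. Payload 4.7 kg.
Tool frame: the origin (TCP) lies on the centre line of the jaws, within the pads' length; the fingertips stand robot.nose_length ahead of it and the grasp point (between the pads) lies 8 mm behind it (robot.nose_length is the distance from the TCP to the fingertips, in m); z points along the fingers, y is the line along which they close (so a half turn about z gives the same grasp; the last joint's range is limited). The gripper opens to 85 mm and grips with 20 to 120 N. Pads are 22 mm wide; open, the fingers measure 114 mm over their backs; the gripper's body (76 mm by 85 mm) begins 54 mm behind the grasp point. The pads swing forward as they close: fully open they stand 13 mm farther back than shut.
Start: joints at [1.253, 0.469, -0.049, 1.532, 0.024, 1.141, -0.082], TCP at [0.192, -0.647, 0.242] pointing down, gripper open.
Joint ranges: [-2.59, 2.59], [-0.33, 1.99], [-1.39, 1.29], [0.1, 2.45], [-1.04, 4.18], [0.21, 1.99], [-2.66, 2.66]. Speed limits (rad/s): [2.57, 2.57, 3.14, 3.14, 3.14, 3.14, 3.14].

## Interface

Orientations are given as [roll, pitch, yaw] about the fixed x, y, z axes, in that order (R = Rz(yaw) Ry(pitch) Rx(roll)).
In Python, from plant import robot gives the robot as it stands. Calls block until the motion is done:
- robot.goto(position, orientation): joint-space move of the TCP to a pose.
- robot.move_straight(position, vel=0.15, attitude=None, contact_N=None): straight line of the TCP; attitude=None keeps the orientation; vel is the mean speed in m/s. With contact_N (N) it stops when the force on the tool has changed by that much, and returns True; else False.
- robot.move_joints(angles): joint-space move.
- robot.grip(opening, strength=None): opening from 0.0 (shut) to 1.0 (fully open); strength is the grip in N (None keeps the last); returns when the fingers have stopped.
- robot.sleep(seconds).
- robot.inverse_kinematics(position, orientation): joint angles nearest the present ones, or None.
- robot.sense(): the state.
- robot.grab_frame(name): name is "scene" or "top"; returns a dict with "image" (400x640x3 uint8, red, green, blue), "range_z" (400x640 float32, m along the optical axis (not along the pixel's ray), 0 where there is no reading), "fx", "fy", "cx", "cy" (pixels), "dist_coeffs" ([k1, k2, p1, p2, k3] as OpenCV has them; the pictures are not rectified), "R" (3x3) and "t" (3): a world point X has camera coordinates R X + t. Camera axes: x right, y down, z forward; pixel columns grow to the right and rows downward; lengths in m; the calibration is good to about 2 mm. A picture is of the moment at which its call begins.
A pose or a line that the arm cannot do raises robot.IKError and nothing moves.
- robot.close_job(): hands the job in; it is judged then, once.
The state is a dict: "t": time; "joint_pos": joint angles; "joint_velocities": joint speeds; "effort": joint torques, N m; "tcp_pos": TCP position; "tcp_rot": TCP orientation; "wrist_force": force on the tool from outside, world axes, zero at the start; "torque": the same for the moment, N m; "opening": opening from 0.0 (shut) to 1.0 (fully open); "gripper_force": force on a finger pad.
Only numpy, scipy, OpenCV 4.12 (cv2) and the standard library are available. Lean on these libraries where they do the work, as an engineer would, in place of code of your own. Each camera call takes 0.05 s, during which the arm holds its last target. There are 200 camera calls.

## Task

Turn the calibration chamber's collar back to the open stop, take the cover off and set it down on the round rubber mat, then stand every gas sensor head upright on the chamber floor. Put the cover back centred and flat on the rim with its two ears flush over the rim's two lugs, let go of it, and turn the collar until its handle is in line with the taller, white-tipped pin (locked). Leave the regulator, the meter and the wrench where they are.

Things in the scene. Friction and masses are not known exactly. Their poses are not given: they have to be found in the camera images.
- chamber: Round open-topped aluminium pot fixed to a dark round plinth (diameter 314, 8 thick) on the bench. Inner diameter 168, wall 11, floor 12 and rim 85 above the bench. Two rim lugs, 36 wide, stick out to radius 108 at its +x and -x sides, tops level with the rim. Origin on its vertical axis at bench level, z up; its yaw varies
- chamber_floor (a point): centre of the chamber's inner floor, axes as the chamber's
- chamber_rim (a point): centre of the chamber's mouth at rim height (85 above the bench), axes as the chamber's
- collar (a joint): Angle (rad) of the captive dark steel ring around the outside of the pot (top of ring 76 above the bench, radius 119). 0 is the open stop, 0.9 the locked mark, where the handle is in line with the lock pin; it runs on to a stop at 1.15; it grows clockwise seen from above. About 2 to 3 N at the handle turns it and it stays where it is left.
- collar_claw (a point): top centre of one of the collar's two opposite claws (32 wide, from radius 97 to 119 about the chamber's axis, underside 97 and top 105 above the bench). Locked, the claws hang over the cover's ears with a 4 mm gap; at the open stop they stand 0.9 rad aside and the cover lifts out freely
- collar_handle (a point): centre of the top of the collar's single upright black round handle: diameter 18, top 145 above the bench, free to grip from 80 to 145, 130 from the chamber's axis. In the chamber's frame (counterclockwise from its +x) the handle stands at the angle 3.4 rad minus the joint value
- lock_pin (a point): top of the taller fixed pin with a white tip, 70 above the bench, on the plinth 149 from the chamber's axis: the locked mark
- open_pin (a point): top of the short plain steel pin, 30 above the bench, on the plinth 149 from the chamber's axis: marks the open stop
- cover: Flat aluminium disc, diameter 182, 8 thick, 0.45 kg, with two ears (36 wide, reaching radius 108) along its +x and -x and a black bar handle along its x: 120 long, 16 wide, 20 high, its underside 34 and its top 54 above the cover's underside, on two short posts. Origin at the centre of the underside, z up. It starts seated on the chamber rim; the half-turned position is as good
- mat: black round rubber mat fixed on the bench, diameter 230, 4 thick; origin at the centre of its underside
- head0: Gas sensor head: wide round steel base, diameter 46, height 30, with a narrower grey round neck, diameter 30, from 30 to 66 above the underside, to grip; 66 tall in all, about 0.2 kg, heavy at the base. Origin at the centre of its underside, z up when upright. All four heads are alike; 2 to 4 are present in a run, standing on the bench between chamber and mat
- head1: Gas sensor head: wide round steel base, diameter 46, height 30, with a narrower grey round neck, diameter 30, from 30 to 66 above the underside, to grip; 66 tall in all, about 0.2 kg, heavy at the base. Origin at the centre of its underside, z up when upright. All four heads are alike; 2 to 4 are present in a run, standing on the bench between chamber and mat
- head2: Gas sensor head: wide round steel base, diameter 46, height 30, with a narrower grey round neck, diameter 30, from 30 to 66 above the underside, to grip; 66 tall in all, about 0.2 kg, heavy at the base. Origin at the centre of its underside, z up when upright. All four heads are alike; 2 to 4 are present in a run, standing on the bench between chamber and mat
- head3: Gas sensor head: wide round steel base, diameter 46, height 30, with a narrower grey round neck, diameter 30, from 30 to 66 above the underside, to grip; 66 tall in all, about 0.2 kg, heavy at the base. Origin at the centre of its underside, z up when upright. All four heads are alike; 2 to 4 are present in a run, standing on the bench between chamber and mat
- regulator: bystander: brass gas regulator with a dial and black knob, diameter 52, 92 tall, standing beyond the work; origin at the centre of its underside
- meter: bystander: yellow hand-held meter, 160 x 80 x 35, lying flat; origin at the centre of its underside
- wrench: bystander: steel wrench, 180 long, lying flat beside the chamber

How it is judged:
By the outcome, as a careful person would: the job done as asked, in the order asked, and still so for the second after the job is handed in, with the robot touching nothing.
Of head0, head1, head2, head3 only 2 to 4 are there at a start; the rules pass over those that are not, and their reading is None.
At some moment in a run one of head0, head1, head2, head3 may be knocked a few centimetres aside while the robot is not near it.
Once in a run the grip may slacken for a moment while it holds something.
It also fails if it takes over 210 s, if anything falls off the work surface, if the arm or the gripper's body presses on something with over 40 N, if the wrist force passes 120 N, or if a joint passes its speed limit or range.

## Working session

There is one attempt and no reset: what is moved stays moved. The work goes in short steps, each a Python script; the robot and the scene stay as the last script left them, time stands still between calls to the robot, and variables do not carry over. Pictures are saved under pics/ and viewed, at most 14 in all, crops included, and the job is handed in when it is done.

```bash
ls; mkdir -p pics; python3 - <<'E'
from plant import robot
import cv2,numpy as np
s=robot.sense();print(s['t'],s['tcp_pos'],s['tcp_rot'],s['opening'],robot.nose_length)
for n in('scene','top'):
    f=robot.grab_frame(n);cv2.imwrite(f'pics/{n}0.png',f['image'][:,:,::-1])
    np.savez(f'{n}0.npz',**f)
    R,t=np.array(f['R']),np.array(f['t']);print(n,-R.T@t,R[2],f['fx'],f['fy'],f['cx'],f['cy'],f['dist_coeffs'])
E
```

```text
pics
0.0 [ 0.19206841 -0.64650639  0.24123129] [-3.13959331e+00  8.93356602e-05  2.88782830e-01] 1.0015790522273647 0.011
scene [ 1.18464576 -0.19576541  0.83349836] [-0.64175069  0.15324357 -0.75144691] 384.1783339233848 384.1783339233848 318.8262497985183 190.43755365047787 [0.01918492 0.         0.         0.         0.        ]
top [ 0.50002961 -0.05074008  1.43221428] [ 0.05476045 -0.00428822 -0.99849031] 403.4833151626357 403.4833151626357 315.02497728494615 192.7835918840823 [-0.09710632  0.          0.          0.          0.        ]
```

View pics/top0.png

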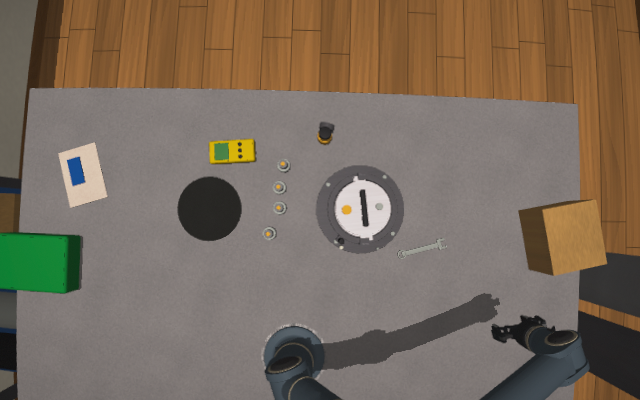

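View pics/scene0.png

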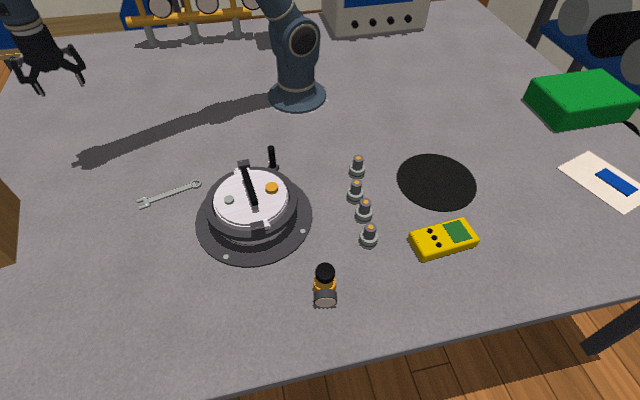

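The top view shows the chamber at about (360,209) with the collar handle at (340,241), four heads in the column x≈270–285 and the mat at (209,208). Next I'll zoom in on the chamber.

```bash
python3 - <<'E'
import cv2,numpy as np
a=cv2.imread('pics/top0.png')[155:265,305:415];b=cv2.imread('pics/scene0.png')[140:270,180:325]
a=cv2.resize(a,(400,400),interpolation=cv2.INTER_CUBIC);b=cv2.resize(b,(400,359),interpolation=cv2.INTER_CUBIC)
b=np.vstack([b,np.zeros((41,400,3),np.uint8)]);cv2.imwrite('pics/crop0.png',np.hstack([a,b]))
E
```

```text
(no output)
```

View pics/crop0.png

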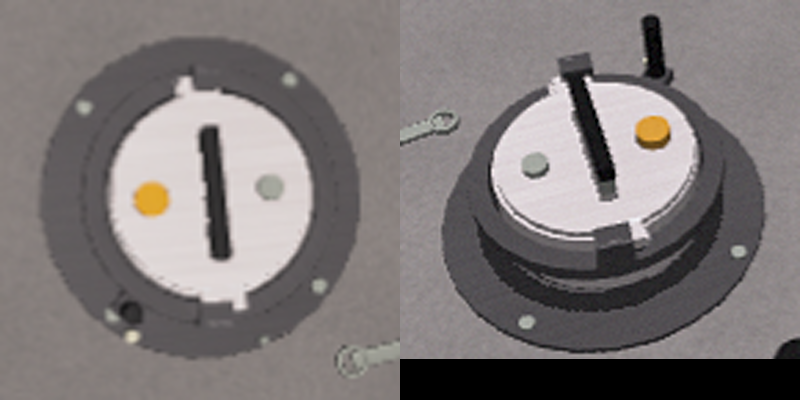

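The top crop shows the cover bar almost vertical from (208,128) to (222,258). The collar handle is at (130,312), next to the white-tipped pin at (132,337). So chamber +x points roughly along world +x and the collar is near locked. Next I'll measure.

```bash
cat > h.py <<'E'
import cv2,numpy as np
from scipy.optimize import least_squares
def rays(f,uv):
    K=np.array([[f['fx'],0,f['cx']],[0,f['fy'],f['cy']],[0,0,1.]])
    n=cv2.undistortPoints(np.asarray(uv,float).reshape(-1,1,2),K,np.array(f['dist_coeffs'],float)).reshape(-1,2)
    return np.c_[n,np.ones(len(n))]
def plane(f,uv,z):
    R,t=np.array(f['R']),np.array(f['t']);c=-R.T@t;d=rays(f,uv)@R
    return c+d*((z-c[2])/d[:,2])[:,None]
def cloud(f):
    R,t=np.array(f['R']),np.array(f['t']);v,u=np.mgrid[:400,:640]
    p=rays(f,np.c_[u.ravel(),v.ravel()])*np.array(f['range_z'],float).reshape(-1,1)
    return ((p-t)@R).reshape(400,640,3)
def circ(p,r=None):
    c0=p[:,:2].mean(0)
    if r: s=least_squares(lambda q:np.hypot(*(p[:,:2]-q).T)-r,c0,loss='soft_l1',f_scale=.002).x;return s,r
    s=least_squares(lambda q:np.hypot(*(p[:,:2]-q[:2]).T)-q[2],[*c0,.05],loss='soft_l1',f_scale=.002).x;return s[:2],s[2]
def contour(m,rc=None):
    n,l,st,ce=cv2.connectedComponentsWithStats(m.astype(np.uint8))
    return l,st,ce
def orange(f):
    hsv=cv2.cvtColor(np.ascontiguousarray(f['image']),cv2.COLOR_RGB2HSV);return (hsv[...,0]>8)&(hsv[...,0]<24)&(hsv[...,1]>100)&(hsv[...,2]>90)
E
python3 - <<'E'
from h import *
F={n:dict(np.load(f'{n}0.npz')) for n in('top','scene')}
for n,f in F.items():
    P=cloud(f);z=P[...,2];g=f['image'].min(2)
    print(n,'bench z',np.median(z[300:310,200:215] if n=='top' else z[330:350,200:260]))
    c0=np.array([.48,-.15]) 
    d=np.hypot(P[...,0]-c0[0],P[...,1]-c0[1])
    if n=='top': print('approx c',plane(f,[[360,209]],.093))
    # heads: points at z .05-.07
    m=(z>.052)&(z<.075)&(P[...,0]>.3)&(P[...,0]<.75)&(P[...,1]>-.02)&(P[...,1]<.3)
    l,st,ce=contour(m)
    for i in range(1,len(st)):
        if st[i,4]>8:
            q=P[l==i];print(' head?',st[i,4],ce[i].round(1),q.mean(0).round(4),plane(f,[ce[i]],.066)[0].round(4))
    l,st,ce=contour(orange(f))
    for i in range(1,len(st)):
        if st[i,4]>5 and st[i,4]<400: print(' orange',st[i,4],ce[i].round(1),plane(f,[ce[i]],.066)[0].round(4))
    # bar
    cc=plane(f,[[360,209]],.093)[0] if n=='top' else cc
    d=np.hypot(P[...,0]-cc[0],P[...,1]-cc[1])
    m=(z>.135)&(z<.16)&(d<.085)
    q=P[m];c=q[:,:2].mean(0);w,V=np.linalg.eigh(np.cov(q[:,:2].T));v=V[:,1]*np.sign(V[0,1])
    print(' bar',m.sum(),q.mean(0).round(4),'yaw',np.arctan2(v[1],v[0]),'ext',np.ptp((q[:,:2]-c)@v))
    m=(z>.12)&(z<.17)&(d>.1)&(d<.17);q=P[m]
    print(' hnd',m.sum(),q.mean(0).round(4),q[:,2].max())
    m=(g>120)&(z>.085)&(z<.103)&(d<.12);v,u=np.nonzero(m);hull=cv2.convexHull(np.c_[u,v].astype(np.int32)).reshape(-1,2)
    print(' cover',circ(plane(f,hull,.093),.091),circ(plane(f,hull,.093)))
    m=(f['image'].max(2)<60)&(z<.02)&(P[...,1]>.1);l,st,ce=contour(m);i=1+np.argmax(st[1:,4]);cn=max(cv2.findContours((l==i).astype(np.uint8),0,1)[0],key=len).reshape(-1,2)
    print(' mat',ce[i],circ(plane(f,cn,.004)))
    m=(z>.062)&(z<.08)&(d>.143)&(d<.156);v,u=np.nonzero(m);print(' pin',[(a,b,P[b,a].round(3)) for a,b in zip(u,v)][:8])
E
```

```text
top bench z 2.088561793082854e-05
approx c [[ 0.52393827 -0.20748398  0.093     ]]
 head? 64 [282.8 163.2] [0.6728 0.056  0.0655] [0.6727 0.056  0.066 ]
 head? 59 [278.5 186.1] [0.594  0.0679 0.0666] [0.594  0.0679 0.066 ]
 head? 62 [278.6 207. ] [0.5232 0.0651 0.0662] [0.5232 0.0651 0.066 ]
 head? 63 [268.1 233.2] [0.4335 0.098  0.0658] [0.4335 0.098  0.066 ]
 orange 58 [323.4 138.9] [ 0.7604 -0.0798  0.066 ]
 orange 8 [239.5 139. ] [0.752  0.2077 0.066 ]
 orange 6 [209.  149.5] [0.713  0.3116 0.066 ]
 orange 7 [209. 158.] [0.6836 0.3102 0.066 ]
 orange 15 [282.3 163.3] [0.6723 0.0577 0.066 ]
 orange 15 [277.9 186.5] [0.5927 0.0701 0.066 ]
 orange 149 [  8.3 209.2] [0.4833 1.045  0.066 ]
 orange 70 [346.3 209.2] [ 0.5224 -0.164   0.066 ]
 orange 15 [278.1 207.4] [0.5217 0.067  0.066 ]
 orange 11 [  3.  221.3] [0.439  1.0643 0.066 ]
 orange 25 [  7.3 226.7] [0.4203 1.0452 0.066 ]
 orange 9 [  1.1 230.2] [0.4065 1.0703 0.066 ]
 orange 14 [267.5 233.5] [0.4325 0.0998 0.066 ]
 bar 172 [ 0.5294 -0.2137  0.139 ] yaw 0.12556502548420173 ext 0.11735614832874773
 hnd 27 [ 0.4202 -0.1422  0.1
[... 1286 characters left out ...]
66 ]
 orange 16 [574.2 329.6] [1.0045 0.3774 0.066 ]
 orange 8 [580.2 338.6] [1.0229 0.3771 0.066 ]
 orange 19 [461.2 348.1] [0.9889 0.1394 0.066 ]
 orange 19 [465.4 358.4] [1.0084 0.1382 0.066 ]
 orange 7 [469.  364.6] [1.0201 0.1396 0.066 ]
 orange 6 [470.3 368.3] [1.0268 0.1388 0.066 ]
 orange 16 [473.3 374.1] [1.0373 0.1392 0.066 ]
 bar 242 [ 0.5344 -0.2171  0.139 ] yaw 0.12837026085493142 ext 0.1180553428197299
 hnd 70 [ 0.4242 -0.1469  0.1365] 0.14807152531463053
 cover (array([ 0.53283294, -0.21832355]), 0.091) (array([ 0.53362061, -0.21801126]), np.float64(0.09349491848094002))
 mat [436.15662308 182.34394542] (array([0.51387458, 0.31737242]), np.float64(0.11313827367956864))
 pin []
```

```bash
python3 - <<'E'
from h import *
from plant import robot
F={n:dict(np.load(f'{n}0.npz')) for n in('top','scene')}
for n,f in F.items():
    P=cloud(f);z=P[...,2];c=np.array([.53,-.215]);d=np.hypot(*(P[...,:2]-c).transpose(2,0,1));g=f['image'].max(2).astype(int)
    m=(d<.185)&(g<95);l,st,ce=contour(m);i=1+np.argmax(st[1:,4])
    v,u=np.nonzero(l==i);q=plane(f,np.c_[u,v],.008);r=np.hypot(*(q[:,:2]-c).T)
    cn=max(cv2.findContours((l==i).astype(np.uint8),0,1)[0],key=len).reshape(-1,2);q=plane(f,cn,.008)
    s,r=circ(q);e=np.abs(np.hypot(*(q[:,:2]-s).T)-r);print(n,len(q),s,r,circ(q,.157)[0],np.percentile(e,[50,90]))
    # bar top only and handle top only, dark pixels, tight z
    b=(z>.136)&(z<.142)&(d<.075);v,u=np.nonzero(b);q=plane(f,np.c_[u,v],.139)[:,:2].astype(np.float32);print(' bar',cv2.minAreaRect(q))
    b=(g<60)&(z>.142)&(d>.1)&(d<.16);v,u=np.nonzero(b);print(' hnd',b.sum(),plane(f,np.c_[u,v],.145)[:,:2].mean(0))
    b=(f['image'].min(2)>140)&(d>.135)&(d<.165)&(z>.05);v,u=np.nonzero(b);print(' pin',b.sum(),plane(f,np.c_[u,v],.07)[:,:2].mean(0) if b.any() else 0)
for p,y in (((.42,-.144,.118),-.574),((.41,-.264,.118),.385),((.42,-.144,.25),-.574)):print(robot.inverse_kinematics(p,[np.pi,0,y]))
E
```

```text
top 307 [ 0.52847037 -0.22231018] 0.1481799132198138 [ 0.52685387 -0.22124325] [0.004115   0.02304866]
 bar ((0.5301661491394043, -0.21366913616657257), (0.11685201525688171, 0.015711676329374313), 7.087265968322754)
 hnd 18 [ 0.41970174 -0.14370326]
 pin 8 [ 0.39421802 -0.14762814]
scene 653 [ 0.52038734 -0.21788477] 0.15630786087958848 [ 0.52045969 -0.21789321] [0.01593261 0.09874038]
 bar ((0.5316066741943359, -0.21735449135303497), (0.12127215415239334, 0.015629323199391365), 7.053368091583252)
 hnd 24 [ 0.4222001 -0.1461111]
 pin 2 [ 0.39488976 -0.15570424]
[ 0.42909875  0.2747166  -0.22475262  2.17614203  0.0940415   0.69949379
 -2.00433392]
[ 0.7076764   0.33982212 -0.26706099  2.08085068  0.13134566  0.73640644
 -0.82813248]
[ 0.53314404  0.09764383 -0.31758344  2.02776192  0.03570523  1.02132508
 -1.94647432]
```

```bash
cat >> h.py <<'E'
C=np.array([.5305,-.2153]);YAW=.1235
def hpos(q,z=.118,c=C,yaw=YAW):
    a=yaw+3.4-q;p=c+.130*np.array([np.cos(a),np.sin(a)]);return [p[0],p[1],z],[np.pi,0,a-np.pi]
def turn(robot,q0,q1,n,contact=15,vel=.1):
    for q in np.linspace(q0,q1,n+1)[1:]:
        p,o=hpos(q)
        if robot.move_straight(p,vel=vel,attitude=o,contact_N=contact):
            print('contact at',q,robot.sense()['wrist_force']);break
def show(robot,m=''):
    s=robot.sense();print(m,'t%.1f'%s['t'],np.round(s['tcp_pos'],4),np.round(s['tcp_rot'],3),'op%.3f'%s['opening'],'gf',np.round(s['gripper_force'],1),'wf',np.round(s['wrist_force'],1))
E
python3 - <<'E'
from h import *
from plant import robot
p,o=hpos(.952,.22);robot.goto(p,o);show(robot)
robot.move_straight(hpos(.952)[0],vel=.15,contact_N=8);show(robot)
robot.grip(0,30);show(robot,'grip')
turn(robot,.952,-.03,10);show(robot,'turned')
s=robot.sense();d=np.array(s['tcp_pos'][:2])-C;print('r',np.hypot(*d),'q',3.4+YAW-np.arctan2(d[1],d[0])%(2*np.pi))
E
```

```text
t2.1 [ 0.4212 -0.1459  0.2201] [ 3.142 -0.    -0.571] op0.999 gf 0.0 wf [-1.1 -0.5 -0.5]
 t2.9 [ 0.4217 -0.1454  0.1185] [-3.141e+00 -1.000e-03 -5.700e-01] op1.002 gf 0.0 wf [-0.5 -0.2  0.5]
grip t3.5 [ 0.4211 -0.1453  0.1183] [ 3.141 -0.    -0.57 ] op0.205 gf 29.2 wf [-1.4 -0.7  3.1]
turned t6.3 [ 0.4107 -0.2678  0.1179] [3.141e+00 1.000e-03 4.080e-01] op0.200 gf 29.8 wf [-5.2 -3.5  4.4]
r 0.13078414696800064 q -0.03127503573801649
```

```bash
python3 - <<'E'
from h import *
from plant import robot
for q in (-.05,-.07,-.09,-.11):
    p,o=hpos(q)
    if robot.move_straight(p,vel=.05,attitude=o,contact_N=10):break
    show(robot,q)
show(robot,'end')
s=robot.sense();d=np.array(s['tcp_pos'][:2])-C;print('r',np.hypot(*d),'q',3.4+YAW-np.arctan2(d[1],d[0])%(2*np.pi))
E
```

```text
-0.05 t6.5 [ 0.4115 -0.2696  0.1179] [-3.141e+00  1.000e-03  4.280e-01] op0.201 gf 29.8 wf [-3.7 -2.7  4.9]
-0.07 t6.8 [ 0.4118 -0.27    0.1178] [-3.138e+00  3.000e-03  4.480e-01] op0.202 gf 30.5 wf [-6.6  2.1  8.8]
-0.09 t7.0 [ 0.4119 -0.2699  0.1177] [-3.133  0.004  0.469] op0.199 gf 31.6 wf [-9.7  8.3 13.7]
-0.11 t7.3 [ 0.412  -0.2697  0.1176] [-3.129  0.005  0.49 ] op0.201 gf 33.2 wf [-13.4  13.5  18.4]
end t7.3 [ 0.412  -0.2697  0.1176] [-3.129  0.005  0.49 ] op0.201 gf 33.2 wf [-13.4  13.5  18.4]
r 0.1303993147429524 q -0.04878916551212331
```

```bash
python3 - <<'E'
from h import *
from plant import robot
p,o=hpos(-.045);robot.move_straight(p,vel=.05,attitude=o);show(robot)
robot.grip(.6);p[2]=.25;robot.move_straight(p,vel=.25);
robot.goto([.42,-.42,.25],[np.pi,0,.1235]);show(robot)
for n in('scene','top'):
    f=robot.grab_frame(n);np.savez(f'{n}1.npz',**f)
    P=cloud(f);z=P[...,2];d=np.hypot(*(P[...,:2]-C).transpose(2,0,1));g=f['image'].max(2)
    b=(g<60)&(z>.142)&(z<.17)&(d>.1)&(d<.16);v,u=np.nonzero(b);h=plane(f,np.c_[u,v],.145)[:,:2].mean(0);print(n,'hnd',b.sum(),h)
    b=(z>.136)&(z<.142)&(d<.075);v,u=np.nonzero(b);print(' bar',cv2.minAreaRect(plane(f,np.c_[u,v],.139)[:,:2].astype(np.float32)))
    i=f['image'][:,:,::-1]; a=i[155:265,305:415] if n=='top' else i[140:270,180:325]
    cv2.imwrite(f'{n}c.png',cv2.resize(a,(400,400),interpolation=cv2.INTER_CUBIC))
cv2.imwrite('pics/crop1.png',np.hstack([cv2.imread('topc.png'),cv2.imread('scenec.png')]))
E
```

```text
t7.6 [ 0.4111 -0.2672  0.1177] [-3.139e+00  2.000e-03  4.270e-01] op0.200 gf 30.2 wf [-5.6  1.9  4.1]
 t9.4 [ 0.4195 -0.4195  0.2477] [-3.138e+00  2.000e-03  1.230e-01] op0.599 gf 0.0 wf [-0.2  1.2 -0.2]
scene hnd 26 [ 0.4097218  -0.26976078]
 bar ((0.5312219858169556, -0.21721018850803375), (0.11882928013801575, 0.015276340767741203), 7.438955307006836)
top hnd 21 [ 0.40805764 -0.26707821]
 bar ((0.5301440954208374, -0.21350376307964325), (0.11684611439704895, 0.016042107716202736), 7.043461799621582)
```

View pics/crop1.png

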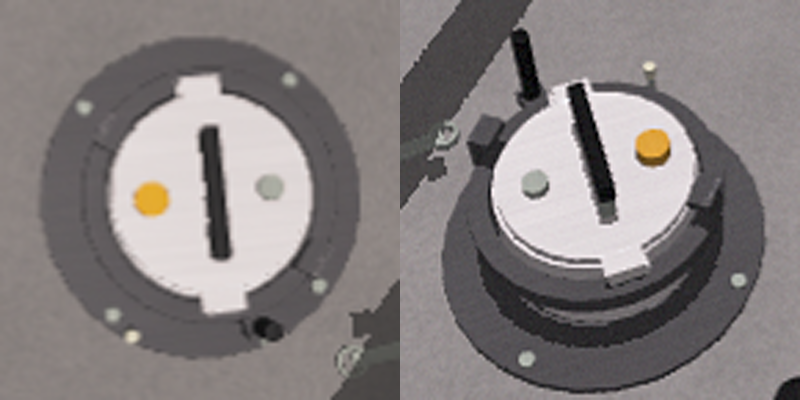

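The view shows the handle at the open stop, the claws clear of the ears, and the white-tipped pin visible at crop (132,337). Next I'll take the cover off.

```bash
python3 - <<'E'
from h import *
from plant import robot
for n,uv in(('top',[341.3,247.7]),('scene',[270.3,161.8])):print(n,'pin',plane(dict(np.load(n+'1.npz')),[uv],.068))
Y=.126;B=[.5307,-.2153]
robot.grip(1.0)
robot.goto([*B,.24],[np.pi,0,Y]);show(robot)
print(robot.move_straight([*B,.122],vel=.12,contact_N=10));show(robot,'down')
robot.grip(0,70);robot.sleep(.2);show(robot,'grip')
robot.move_straight([*B,.17],vel=.08);show(robot,'lift')
E
```

```text
top pin [[ 0.39220315 -0.15052133  0.068     ]]
scene pin [[ 0.39544888 -0.14942358  0.068     ]]
 t10.8 [ 0.5301 -0.2174  0.2399] [3.14e+00 1.00e-03 1.23e-01] op1.000 gf 0.0 wf [0.5 0.1 0.4]
False
down t12.0 [ 0.5313 -0.2155  0.1228] [ 3.141e+00 -1.000e-03  1.260e-01] op1.001 gf 0.0 wf [ 0.1 -0.2  0.6]
grip t12.8 [ 0.5309 -0.2155  0.1224] [ 3.141e+00 -1.000e-03  1.260e-01] op0.174 gf 69.3 wf [-1.2 -0.8  4.3]
lift t13.6 [ 0.5303 -0.2153  0.1698] [-3.141e+00  1.000e-03  1.260e-01] op0.169 gf 68.3 wf [-0.6 -0.4 -3. ]
```

```bash
python3 - <<'E'
from h import *
from plant import robot
M=[.5127,.318]
robot.move_straight([*M,.17],vel=.25);show(robot,'over')
print(robot.move_straight([*M,.035],vel=.1,contact_N=6));show(robot,'down')
robot.grip(1.0);show(robot)
robot.move_straight([*M,.16],vel=.2)
robot.goto([.45,.18,.42],[np.pi,0,.126]);show(robot)
for n in('scene','top'):
    f=robot.grab_frame(n);np.savez(f'{n}2.npz',**f)
    cv2.imwrite(f'pics/{n}2.png',f['image'][:,:,::-1])
a=cv2.resize(cv2.imread('pics/top2.png')[120:270,160:420],(780,450));b=cv2.imread('pics/scene2.png')[130:270,170:490]
cv2.imwrite('pics/both2.png',np.vstack([a,np.pad(b,((0,0),(0,460),(0,0)))]))
E
```

```text
over t15.8 [0.5131 0.3166 0.1699] [3.141 0.    0.124] op0.174 gf 68.3 wf [-0.1 -1.5 -2.8]
True
down t17.0 [0.5121 0.3176 0.0414] [3.14e+00 2.00e-03 1.26e-01] op0.175 gf 69.6 wf [-1.2 -0.6  5.2]
 t17.7 [0.5106 0.3161 0.0396] [3.138 0.006 0.126] op0.996 gf 0.0 wf [-0.2 -1.2  0.5]
 t19.6 [0.4499 0.1799 0.4184] [3.141e+00 3.000e-03 1.260e-01] op1.002 gf 0.0 wf [-0.7 -0.6 -1.3]
```

View pics/both2.png

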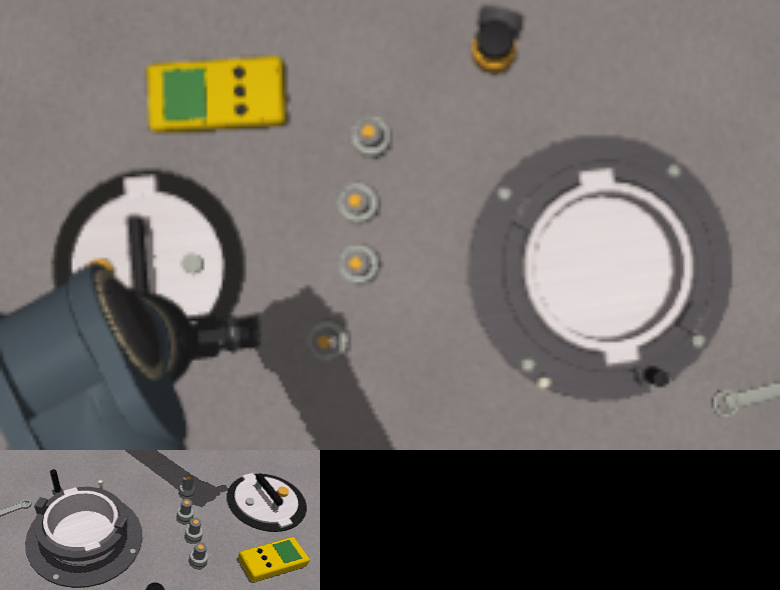

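The cover sits on the mat, the pot is open, and all four heads are standing. Next I'll refine the chamber centre and yaw from the rim.

```bash
cat >> h.py <<'E'
def rimfit(f):
    P=cloud(f);z=P[...,2];d=np.hypot(*(P[...,:2]-C).transpose(2,0,1))
    m=((f['image'].min(2)>110)&(d<.125)&(z>.078)&(z<.092)).astype(np.uint8)
    cs=sorted(cv2.findContours(m,cv2.RETR_CCOMP,cv2.CHAIN_APPROX_NONE)[0],key=len)
    q=np.vstack([plane(f,c.reshape(-1,2),.085) for c in cs[-2:]]);v,u=np.nonzero(m);a=plane(f,np.c_[u,v],.085)
    def res(s):
        r=np.hypot(*(q[:,:2]-s).T);return np.minimum(abs(r-.084),abs(r-.095))
    s=least_squares(res,C,loss='soft_l1',f_scale=.0015).x
    e=a[:,:2]-s;r=np.hypot(*e.T);e=e[(r>.098)&(r<.112)];ang=np.arctan2(e[:,1],e[:,0])
    pos=e[e[:,0]>0].mean(0);neg=e[e[:,0]<0].mean(0);v=pos-neg
    return s,(pos+neg)/2,np.arctan2(v[1],v[0]),len(q),len(e)
def heads(f,x=(.3,.8),y=(-.06,.2)):
    l,st,ce=contour(orange(f));o=[]
    for i in range(1,len(st)):
        p=plane(f,[ce[i]],.066)[0][:2]
        if 5<=st[i,4]<=40 and x[0]<p[0]<x[1] and y[0]<p[1]<y[1]:o.append(p.round(4))
    return o
E
python3 - <<'E'
from h import *
for n in('top','scene'):
    f=dict(np.load(n+'2.npz'));print(n,rimfit(f),heads(f))
f=dict(np.load('top1.npz'))
for nm,uv in(('open pin',[305+265*.275,155+342*.275]),):print(nm,plane(f,[uv],.03))
E
```

```text
top (array([ 0.52693494, -0.2169435 ]), array([-5.75770591e-05,  1.35865551e-03]), np.float64(0.15937115014549466), 315, 72) [array([0.6723, 0.0577]), array([0.5927, 0.0701]), array([0.5217, 0.067 ]), array([0.4329, 0.1002])]
scene (array([ 0.52821932, -0.21811668]), array([-0.00029148, -0.00087203]), np.float64(0.1658928377076163), 368, 99) [array([0.4316, 0.0997]), array([0.5211, 0.0665]), array([0.5929, 0.0696]), array([0.6714, 0.0576])]
open pin [[ 0.38780697 -0.28060918  0.03      ]]
```

```bash
cat >> h.py <<'E'
CC=np.array([.5276,-.2170]);CY=.162
def slot(k):
    a=CY+np.pi/4+k*np.pi/2;return CC+.042*np.array([np.cos(a),np.sin(a)])
def look(robot):
    A=heads(robot.grab_frame('top'));B=heads(robot.grab_frame('scene'));o=[]
    for a in A:
        b=[b for b in B if np.hypot(*(a-b))<.012]
        o.append((a+b[0])/2 if b else a)
    o+=[b for b in B if all(np.hypot(*(a-b))>.02 for a in A)]
    return o
def place(robot,h,k):
    O=[np.pi,0,CY]
    robot.goto([*h,.15],O);robot.grip(.7)
    c=robot.move_straight([*h,.044],vel=.15,contact_N=8)
    if c: show(robot,'CONTACT on approach');return False
    robot.grip(0,45);show(robot,'grip')
    robot.move_straight([*h,.178],vel=.2)
    s=slot(k);robot.move_straight([*s,.178],vel=.25)
    show(robot,'over')
    if robot.sense()['opening']<.25: print('LOST');return False
    robot.move_straight([*s,.075],vel=.15,contact_N=8)
    print(robot.move_straight([*s,.050],vel=.04,contact_N=5));show(robot,'placed')
    robot.grip(.46);robot.move_straight([*s,.17],vel=.15);return True
E
python3 - <<'E'
from h import *
from plant import robot
L=look(robot);print(L)
h=max(L,key=lambda p:p[0])
print(place(robot,h,0));print(look(robot));show(robot)
f=robot.grab_frame('top');a=cv2.resize(np.ascontiguousarray(f['image'][120:270,160:420,::-1]),(780,450));cv2.imwrite('pics/t3.png',a)
E
```

```text
[array([0.67185, 0.05765]), array([0.5928 , 0.06985]), array([0.52165, 0.06675]), array([0.43225, 0.09995])]
grip t22.8 [0.6726 0.0577 0.0453] [ 3.141e+00 -2.000e-03  1.620e-01] op0.338 gf 44.3 wf [-0.1  0.3  4.9]
over t24.8 [ 0.5527 -0.1811  0.178 ] [-3.141e+00 -1.000e-03  1.640e-01] op0.337 gf 44.5 wf [ 1.1  1.4 -1.6]
True
placed t26.2 [ 0.5523 -0.1836  0.0569] [ 3.14  -0.     0.162] op0.336 gf 45.2 wf [-0.6 -0.7  4. ]
True
[array([0.5928 , 0.06985]), array([0.5215 , 0.06655]), array([0.43185, 0.09945])]
 t27.4 [ 0.5513 -0.1828  0.1687] [-3.141e+00  3.000e-03  1.620e-01] op0.463 gf 0.0 wf [ 0.1 -0.4 -0.3]
```

View pics/t3.png

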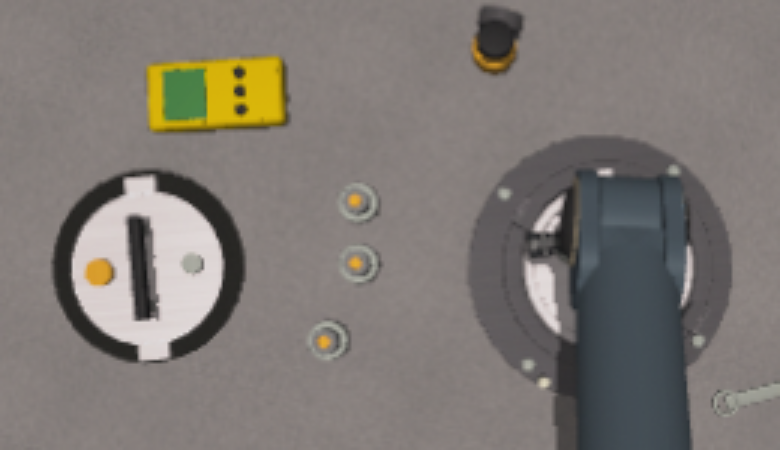

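The picture shows the first head gone from the bench row, with the other three standing at crop x≈325–360. I'll place the rest, looking before each pick.

```bash
python3 - <<'E'
from h import *
from plant import robot
for k in (1,2,3):
    L=look(robot);print(L)
    if not L: break
    if not place(robot,max(L,key=lambda p:p[0]),k): print('FAIL');break
robot.goto([.45,.1,.42],[np.pi,0,.16]);show(robot)
for n in('scene','top'):
    f=robot.grab_frame(n);np.savez(f'{n}4.npz',**f);cv2.imwrite(f'{n}4.png',f['image'][:,:,::-1]);print(heads(f,(.3,.8),(-.4,.2)))
a=cv2.resize(cv2.imread('top4.png')[120:270,160:420],(780,450));b=cv2.imread('scene4.png')[130:270,170:490]
cv2.imwrite('pics/both4.png',np.vstack([a,np.pad(b,((0,0),(0,460),(0,0)))]))
E
```

```text
[array([0.5928 , 0.06985]), array([0.5214 , 0.06675]), array([0.43185, 0.09945])]
grip t30.2 [0.5935 0.0699 0.0451] [ 3.141e+00 -2.000e-03  1.620e-01] op0.336 gf 44.2 wf [-1.4 -0.8  6.2]
over t32.3 [ 0.4939 -0.1909  0.1779] [-3.141 -0.     0.164] op0.339 gf 44.5 wf [ 0.2 -0.5 -1.1]
True
placed t33.6 [ 0.4937 -0.1932  0.0568] [ 3.14  -0.     0.162] op0.341 gf 45.2 wf [-0.1 -0.6  4.8]
[array([0.5214 , 0.06675]), array([0.43185, 0.09945])]
grip t37.5 [0.5221 0.0668 0.045 ] [ 3.141e+00 -2.000e-03  1.620e-01] op0.335 gf 44.1 wf [-0.6 -0.6  7. ]
over t39.7 [ 0.5033 -0.2493  0.1779] [-3.141  0.     0.164] op0.335 gf 44.5 wf [-0.3  1.1 -2.1]
True
placed t41.0 [ 0.5032 -0.2518  0.0568] [ 3.14  -0.     0.162] op0.334 gf 45.1 wf [-0.4 -0.8  4. ]
[array([0.4584 , 0.13475])]
grip t45.3 [0.4591 0.1348 0.0449] [ 3.141e+00 -2.000e-03  1.620e-01] op0.337 gf 44.1 wf [-0.5 -1.4  7. ]
over t47.8 [ 0.5617 -0.2397  0.1781] [-3.141  0.     0.164] op0.334 gf 44.6 wf [ 0.3 -0.5 -2.9]
True
placed t49.2 [ 0.5619 -0.2422  0.0567] [ 3.14  -0.     0.162] op0.340 gf 45.2 wf [-0.1 -0.2  4.1]
 t51.9 [0.4505 0.0983 0.419 ] [-3.141e+00  2.000e-03  1.570e-01] op0.462 gf 0.0 wf [ 0.4 -0.2 -1.2]
[array([ 0.4815, -0.193 ]), array([ 0.4919, -0.2528]), array([ 0.541 , -0.1837]), array([ 0.5505, -0.243 ])]
[array([ 0.5617, -0.2422]), array([ 0.5525, -0.1837]), array([ 0.5035, -0.252 ]), array([ 0.4934, -0.1927])]
```

View pics/both4.png

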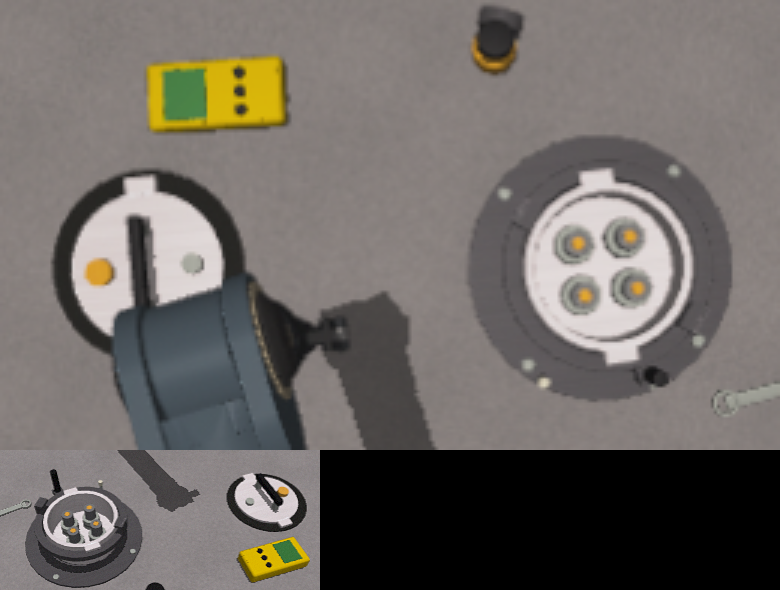

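All four heads stand upright in the pot (top crop at (573,243), (625,237), (581,294), (632,288)); one was knocked on the bench and followed. Next I'll locate the cover on the mat and re-check the rim centre.

```bash
python3 - <<'E'
from h import *
from plant import robot
robot.goto([.42,-.42,.3],[np.pi,0,.16])
def edges(f,c,z,ri,inv=False):
    # radial brightness edge around c on plane z: outermost bright->dark edge
    I=cv2.cvtColor(np.ascontiguousarray(f['image']),cv2.COLOR_RGB2GRAY).astype(np.float32)
    K=np.array([[f['fx'],0,f['cx']],[0,f['fy'],f['cy']],[0,0,1.]]);rv=cv2.Rodrigues(np.array(f['R']))[0]
    th=np.linspace(-np.pi,np.pi,720,endpoint=False);r=np.arange(*ri,.0005)
    X=np.stack([c[0]+r[None]*np.cos(th)[:,None],c[1]+r[None]*np.sin(th)[:,None],np.full((720,len(r)),z)],-1).reshape(-1,3)
    uv=cv2.projectPoints(X,rv,np.array(f['t'],float),K,np.array(f['dist_coeffs'],float))[0].reshape(720,len(r),2).astype(np.float32)
    S=cv2.GaussianBlur(cv2.remap(I,uv[...,0],uv[...,1],cv2.INTER_LINEAR),(5,1),0)
    g=np.diff(S,axis=1);k=g.argmin(1);return th,r[k],g.min(1)
def fit(f,c,z,R):
    c=np.array(c,float)
    for _ in range(4):
        th,r,g=edges(f,c,z,(R-.012,R+.008));ok=(g<-4)&(abs(r-R)<.006)
        p=c+r[:,None]*np.c_[np.cos(th),np.sin(th)];c,rr=circ(p[ok])
    th,r,g=edges(f,c,z,(.100,.116));ok=(g<-4)&(abs(r-.108)<.004)
    v=np.exp(2j*th[ok]).mean();return c.round(4),round(rr,4),ok.sum(),'ears',round(np.angle(v)/2,4),abs(v).round(2)
for n in('top','scene'):
    f=robot.grab_frame(n);np.savez(n+'5.npz',**f)
    print(n,'rim',fit(f,CC,.085,.095),'cover',fit(f,[.512,.318],.012,.091),'heads',heads(f,(.3,.8),(-.4,-.1)))
    f0=dict(np.load(n+'1.npz'));print('  start cover',fit(f0,C,.093,.091))
    P=cloud(f);z=P[...,2];d=np.hypot(P[...,0]-.512,P[...,1]-.318)
    b=(z>.054)&(z<.062)&(d<.075);v,u=np.nonzero(b);print(' bar',cv2.minAreaRect(plane(f,np.c_[u,v],.058)[:,:2].astype(np.float32)))
E
```

```text
top rim (array([ 0.5269, -0.2165]), np.float64(0.0941), np.int64(85), 'ears', np.float64(0.1681), np.float64(0.98)) cover (array([0.5099, 0.318 ]), np.float64(0.0905), np.int64(88), 'ears', np.float64(0.1311), np.float64(0.98)) heads [array([ 0.5617, -0.2422]), array([ 0.5525, -0.1837]), array([ 0.5035, -0.252 ]), array([ 0.4934, -0.1927])]
  start cover (array([ 0.5266, -0.2156]), np.float64(0.0935), np.int64(83), 'ears', np.float64(0.1584), np.float64(0.98))
 bar ((0.5102691650390625, 0.317748486995697), (0.12004129588603973, 0.01813170686364174), 7.257189750671387)
scene rim (array([ 0.5274, -0.2186]), np.float64(0.0938), np.int64(122), 'ears', np.float64(0.2499), np.float64(0.79)) cover (array([0.5096, 0.3175]), np.float64(0.0909), np.int64(77), 'ears', np.float64(0.1407), np.float64(0.98)) heads [array([ 0.4815, -0.193 ]), array([ 0.4919, -0.2528]), array([ 0.5412, -0.1834]), array([ 0.5508, -0.2429])]
  start cover (array([ 0.53  , -0.2185]), np.float64(0.0918), np.int64(146), 'ears', np.float64(0.1897), np.float64(0.79))
 bar ((0.5125887989997864, 0.3164650499820709), (0.12154766917228699, 0.017964156344532967), 7.1822733879089355)
```

```bash
cat >> h.py <<'E'
RC=np.array([.5272,-.2173]);RY=.164
E
python3 - <<'E'
from h import *
from plant import robot
M=[.5102,.3177];O=[np.pi,0,.129]
robot.grip(1.0)
robot.goto([*M,.17],O);robot.sleep(.2);show(robot)
print(robot.move_straight([*M,.042],vel=.12,contact_N=8));show(robot,'down')
robot.grip(0,70);robot.sleep(.2);show(robot,'grip')
robot.move_straight([*M,.172],vel=.12);show(robot,'lift')
robot.move_straight([*RC,.172],vel=.2,attitude=[np.pi,0,RY]);robot.sleep(.2);show(robot,'over')
if robot.sense()['opening']>.1:
    robot.move_straight([*RC,.130],vel=.1)
    print(robot.move_straight([*RC,.117],vel=.03,contact_N=6));show(robot,'placed')
E
```

```text
t57.5 [0.5106 0.3172 0.17  ] [ 3.141 -0.     0.128] op0.995 gf 0.0 wf [ 0.3  0.1 -0.1]
False
down t58.7 [0.5106 0.3182 0.0427] [-3.141e+00 -1.000e-03  1.290e-01] op0.998 gf 0.0 wf [-0.5  0.4 -0.1]
grip t59.5 [0.5103 0.3177 0.0423] [ 3.141 -0.     0.129] op0.173 gf 70.3 wf [-0.1 -2.1  4.7]
lift t60.8 [0.5098 0.3171 0.171 ] [3.141e+00 2.000e-03 1.290e-01] op0.173 gf 69.2 wf [-0.  -0.1 -4.5]
over t63.8 [ 0.5273 -0.217   0.172 ] [-3.142 -0.     0.165] op0.172 gf 69.2 wf [-0.5 -1.1 -4. ]
True
placed t64.7 [ 0.5281 -0.2175  0.1233] [ 3.14e+00 -1.00e-03  1.64e-01] op0.171 gf 70.3 wf [-1.2  0.2  4.9]
```

```bash
python3 - <<'E'
from h import *
from plant import robot
robot.grip(1.0);p=robot.sense()['tcp_pos'];robot.move_straight([*RC,.24],vel=.15)
robot.goto([.42,-.42,.3],[np.pi,0,.16])
for n in('scene','top'):
    f=robot.grab_frame(n);np.savez(f'{n}6.npz',**f)
    P=cloud(f);z=P[...,2];d=np.hypot(*(P[...,:2]-C).transpose(2,0,1))
    b=(z>.136)&(z<.142)&(d<.075);v,u=np.nonzero(b);print(n,' bar',cv2.minAreaRect(plane(f,np.c_[u,v],.139)[:,:2].astype(np.float32)))
    b=(z>.088)&(z<.1)&(d<.088)&(f['image'].min(2)>150);q=P[b];print(' plane',np.linalg.lstsq(np.c_[q[:,:2]-RC,np.ones(len(q))],q[:,2],rcond=None)[0].round(4))
    i=f['image'][:,:,::-1]; a=i[165:255,315:405] if n=='top' else i[155:245,205:305]
    cv2.imwrite(f'{n}c.png',cv2.resize(a,(400,400),interpolation=cv2.INTER_CUBIC))
cv2.imwrite('pics/crop6.png',np.hstack([cv2.imread('topc.png'),cv2.imread('scenec.png')]))
E
```

```text
scene  bar ((0.5304645895957947, -0.21835766732692719), (0.12060936540365219, 0.015622745268046856), 9.354936599731445)
 plane [ 0.0024 -0.0007  0.0934]
top  bar ((0.5279294848442078, -0.21470078825950623), (0.11937202513217926, 0.015519460663199425), 9.502562522888184)
 plane [ 0.0001 -0.0017  0.0929]
```

View pics/crop6.png

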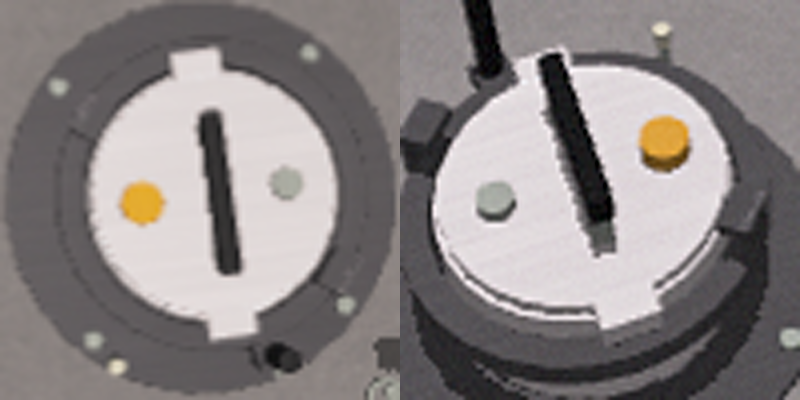

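The cover is flat and its bar yaw is 0.165. Both ears cover the lugs at crop (195,60) and (232,325). Now I'll turn the collar to locked.

```bash
sed -i 's/c=C,yaw=YAW/c=None,yaw=None/; s/    a=yaw+3.4-q;p=c+/    c,yaw=RC,RY;a=yaw+3.4-q;p=c+/' h.py; cat >> h.py <<'E'
def state(robot,tag):
    for n in('scene','top'):
        f=robot.grab_frame(n);np.savez(f'{n}{tag}.npz',**f)
        P=cloud(f);z=P[...,2];d=np.hypot(*(P[...,:2]-RC).transpose(2,0,1));g=f['image'].max(2)
        b=(g<60)&(z>.142)&(z<.17)&(d>.1)&(d<.16);v,u=np.nonzero(b);h=plane(f,np.c_[u,v],.145)[:,:2].mean(0);e=h-RC;print(n,'hnd',b.sum(),h,np.hypot(*e),'q',3.4+RY-np.arctan2(e[1],e[0])%(2*np.pi))
        b=(z>.136)&(z<.142)&(d<.075);v,u=np.nonzero(b);print(' bar',cv2.minAreaRect(plane(f,np.c_[u,v],.139)[:,:2].astype(np.float32)))
        i=f['image'][:,:,::-1]; a=i[165:255,315:405] if n=='top' else i[145:245,200:300]
        cv2.imwrite(f'{n}c.png',cv2.resize(a,(400,400),interpolation=cv2.INTER_CUBIC))
    cv2.imwrite(f'pics/crop{tag}.png',np.hstack([cv2.imread('topc.png'),cv2.imread('scenec.png')]))
E
python3 - <<'E'
from h import *
from plant import robot
p,o=hpos(0.,.22);robot.goto(p,o);robot.sleep(.2);show(robot)
print(robot.move_straight(hpos(0)[0],vel=.12,contact_N=8))
robot.grip(0,30);show(robot,'grip')
turn(robot,0,.9,10,contact=12);robot.sleep(.3);show(robot,'turned')
e=np.array(robot.sense()['tcp_pos'][:2])-RC;print(np.hypot(*e),3.4+RY-np.arctan2(e[1],e[0])%(2*np.pi))
robot.grip(.6);robot.move_straight(hpos(.9,.25)[0],vel=.2)
robot.goto([.42,-.42,.3],[np.pi,0,.16]);show(robot)
state(robot,'7')
E
```

```text
t68.3 [ 0.4094 -0.2723  0.2206] [ 3.14e+00 -1.00e-03  4.20e-01] op0.996 gf 0.0 wf [ 0.8  0.4 -0.2]
False
grip t69.9 [ 0.4085 -0.2704  0.1182] [-3.141e+00  1.000e-03  4.220e-01] op0.197 gf 29.2 wf [-1.4  1.3  4.2]
turned t72.9 [ 0.4123 -0.1583  0.1182] [-3.141e+00 -1.000e-03 -4.760e-01] op0.202 gf 30.8 wf [ 4.4 -2.2  2. ]
0.12913889663127887 0.8967368854545867
 t75.1 [ 0.4205 -0.4181  0.2991] [-3.139  0.     0.162] op0.598 gf 0.0 wf [-0.8  0.6 -0.9]
scene hnd 22 [ 0.4146252  -0.15833288] 0.12708346300542653 q 0.9049162728399001
 bar ((0.5304657220840454, -0.2183646261692047), (0.12060936540365219, 0.01563679613173008), 9.354936599731445)
top hnd 19 [ 0.41350709 -0.15592886] 0.12919943446321705 q 0.9173837807953165
 bar ((0.5270041227340698, -0.2148546278476715), (0.11749687045812607, 0.015507061965763569), 9.524032592773438)
```

View pics/crop7.png

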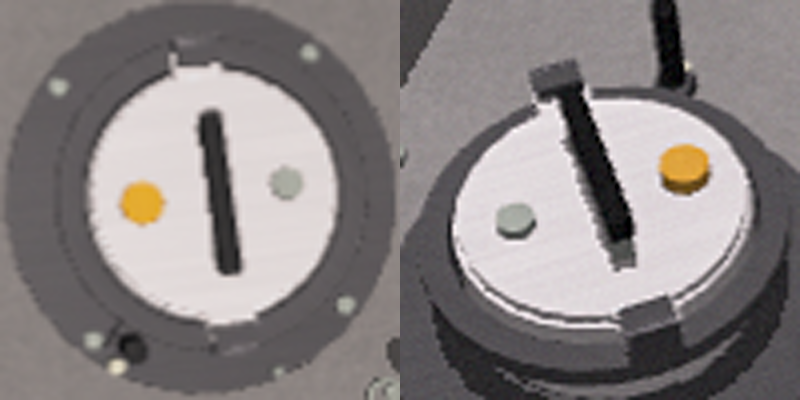

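The view shows both claws centred over the ears and the handle in line with the white-tipped pin (top crop (130,347) and (117,367)). Cameras and TCP agree on q ≈ 0.90, so I'm handing in.

```bash
python3 -c "
from plant import robot
print(robot.close_job())"
```

```text
the job is handed in; nothing more can be done
None
```

The job is handed in: all four heads stand upright in the chamber, the cover is back flat on the rim with its ears over the lugs, and the collar is locked in line with the white-tipped pin at about 0.90 rad, finished at about 75 s.

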